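# Sort the inspected lens carriers

## Robot

A 6-joint arm with a two-finger parallel gripper is mounted at the origin on the work surface. World frame = base frame: x ahead of the robot, y to its left, z up, the work surface at z = 0. Lengths are in mm, angles in rad, forces in N, time in s.
With the tool pointing down it reaches from about 400 to 925 mm from the base axis. Payload 12.5 kg.
Tool frame: the origin (TCP) lies between the finger pads; the fingertips stand 11 mm ahead of it and the grasp point (between the pads) lies 8 mm behind it (env.tip_extent is the distance from the TCP to the fingertips, in mm); x points along the fingers, z is the direction in which the jaws open and shut, and the axes are right-handed (so a half turn about x gives the same grasp; the last joint's range is limited). The gripper opens to 95 mm and grips with 3 to 60 N. Pads are 20 mm wide; open, the fingers measure 119 mm over their backs; the gripper's body (75 mm by 180 mm) begins 59 mm behind the grasp point.
Start: joints at [1.029, 0.491, 1.559, -0, 1.092, -0.106], TCP at [263.821, 566.608, 225.661] pointing down, gripper open.
Joint ranges: [-3.1, 3.1], [-0.84, 2.19], [0.05, 2.79], [-1.13, 4.28], [0.06, 2.93], [-2.69, 2.69]. Speed limits (rad/s): [2.22, 2.22, 2.79, 3.14, 3.14, 3.14].

## Interface

Orientations are given as [roll, pitch, yaw] about the fixed x, y, z axes, in that order (R = Rz(yaw) Ry(pitch) Rx(roll)).
In Python, from cell import status, imaging, env gives the robot as it stands. The module is installed in compiled form; this text tells all that it offers.
- The arm moves only by the tool apply_moves, never from a script. Its argument "increments" is a list of rows, each a list of 5 numbers: the closure, from 0 (fully open) to 1 (shut), then the shift along the tool's x, y, z in mm, then the turn about the tool's x in degrees. A call has 1 to 10 rows; each row shifts and turns the commanded pose from where the row before left it, along the tool's axes as they then stand; what a row does not reach is not made up. A row lasts 1/10 s, in which the tool goes at most 50 mm and 8.59 degrees, less where a joint would pass 70% of its speed; a pose out of reach is approached as far as the arm can. A call with a gripper value outside its range is refused whole. The fingers move at their own pace and stop on an object; the grip force is fixed at half the most. Time passes only in rows, so rows that do not move let the fingers close. It gives the time, the measured TCP pose, the force and the opening at its end, in the units of the state.
- status.state(): the state, without advancing time (a new reading comes with each control period).
- imaging.read_camera(name): name is "scene" or "top" or "wrist"; returns a dict with "pixels" (420x560x3 uint8, red, green, blue), "fovy" (degrees; the focal length in pixels is half the picture's height over the tangent of half this angle, whatever the lens; pixels are square), "cx", "cy" (the principal point, pixels), "distortion" ([k1, k2, p1, p2, k3] as OpenCV has them; the pictures are not rectified), "R" (3x3) and "t" (3): a world point X has camera coordinates R X + t. Camera axes: x right, y down, z forward; pixel columns grow to the right and rows downward; lengths in mm; the calibration is good to about 2 mm. A picture is of the moment at which its call begins. There is no depth.
- env.job_done(): hands the job in, once; it reports no verdict.
The state is a dict: "t": time; "joints": joint angles; "qvel": joint speeds; "tau": joint torques, N m; "eef_pos": TCP position; "tcp_rot": TCP orientation; "ft_force": force on the tool from outside, world axes, zero at the start; "moment": the same for the moment, N m; "opening": opening from 0.0 (shut) to 1.0 (fully open).
Only numpy, scipy, OpenCV 4.12 (cv2) and the standard library are available. Lean on these libraries where they do the work, as an engineer would, in place of code of your own. Each camera call takes 0.05 s, during which the arm holds its last target. There are 200 camera calls.

## Task

Sort the inspected parts on the microscope bench: stand the two red-capped lens carriers in the red tray and the two black-capped ones in the black tray, one carrier to each bay, and stand the flanged steel holder with the brass knob in the round steel dish. Set every part down gently and upright, flat on the floor of its place, without dropping it or knocking any part over, and leave the amber jar and the brass-rimmed lens where they are.

Things in the scene. Friction and masses are not known exactly. Their poses are not given: they have to be found in the camera images.
- red_a_mid (a point): One of two alike lens carriers with a red cap: an upright cylinder 60 mm tall, white body 36 mm in diameter up to 36 mm, red cap 33 mm in diameter above it; about 90 g, loose, stands on the bench. This point is its centre, on the axis, 30 mm above its foot; z is up when it stands; being round, its yaw does not matter.
- red_b_mid (a point): The other of two alike lens carriers with a red cap: an upright cylinder 60 mm tall, white body 36 mm in diameter up to 36 mm, red cap 33 mm in diameter above it; about 90 g, loose, stands on the bench. This point is its centre, on the axis, 30 mm above its foot; z is up when it stands; being round, its yaw does not matter.
- black_a_mid (a point): One of two alike lens carriers with a black cap: an upright cylinder 60 mm tall, white body 36 mm in diameter up to 36 mm, black cap 33 mm in diameter above it; about 90 g, loose, stands on the bench. This point is its centre, on the axis, 30 mm above its foot; z is up when it stands; being round, its yaw does not matter.
- black_b_mid (a point): The other of two alike lens carriers with a black cap: an upright cylinder 60 mm tall, white body 36 mm in diameter up to 36 mm, black cap 33 mm in diameter above it; about 90 g, loose, stands on the bench. This point is its centre, on the axis, 30 mm above its foot; z is up when it stands; being round, its yaw does not matter.
- holder_mid (a point): The flanged polishing holder: a round steel flange 52 mm in diameter and 5 mm thick at the foot, and on it an upright knob 30 mm in diameter, steel below and brass on top, 56 mm tall in all; about 140 g, loose. This point is on its axis, half-way up, 28 mm above its foot; z up; its yaw does not matter.
- red_tray: The red tray, fixed to the bench, open on top, 70 mm (its x) by 136 mm (its y), rim 10 mm above the bench, floor 3 mm thick; walls 4 mm. One grey 4 mm divider across the middle makes two bays, each 62 mm by 62 mm inside, with centres at y = +33 mm and y = -33 mm in its own frame (x = 0). Origin: centre of the underside, at bench height; z up. It lies at a different place and yaw every time.
- black_tray: The black tray, fixed to the bench, open on top, 70 mm (its x) by 136 mm (its y), rim 10 mm above the bench, floor 3 mm thick; walls 4 mm. One grey 4 mm divider across the middle makes two bays, each 62 mm by 62 mm inside, with centres at y = +33 mm and y = -33 mm in its own frame (x = 0). Origin: centre of the underside, at bench height; z up. It lies at a different place and yaw every time.
- dish: The round dark steel dish, fixed to the bench, 92 mm in diameter outside, 86 mm inside, rim 10 mm above the bench, floor 3 mm thick. Origin: centre of the underside, at bench height; z up.
- jar_mid (a point): Bystander, to be left alone: a loose amber glass jar with a white cap, 42 mm in diameter, 48 mm tall, standing among the parts. This point is its centre, 24 mm above the bench.
- lens_mid (a point): Bystander, to be left alone: a loose flat lens, green glass in a brass rim, 56 mm in diameter and 9 mm high, lying among the parts. This point is its centre, 4 mm above the bench.
Things that resemble listed ones, but are neither listed nor needed, are in the scene too. What is shaped like the part that bears black_a_mid but green is not meant.

How it is judged (in metres and radians):
At the end, for the whole second after the job is handed in: Each capped carrier stands in its own bay of the tray of its colour (within 16 mm of the bay centre along both sides), the holder in the dish (within 20 mm of its centre); all flat on the floor, upright within 0.1 rad, released, at rest; jar and lens moved under 20 mm (((x of red_a_mid in the frame of red_tray between -0.016 and 0.016 m and y of red_a_mid in the frame of red_tray between 0.017 and 0.049 m and z of red_a_mid in the frame of red_tray between 0.029 and 0.036 m and x of red_b_mid in the frame of red_tray between -0.016 and 0.016 m and y of red_b_mid in the frame of red_tray between -0.049 and -0.017 m and z of red_b_mid in the frame of red_tray between 0.029 and 0.036 m) or (x of red_a_mid in the frame of red_tray between -0.016 and 0.016 m and y of red_a_mid in the frame of red_tray between -0.049 and -0.017 m and z of red_a_mid in the frame of red_tray between 0.029 and 0.036 m and x of red_b_mid in the frame of red_tray between -0.016 and 0.016 m and y of red_b_mid in the frame of red_tray between 0.017 and 0.049 m and z of red_b_mid in the frame of red_tray between 0.029 and 0.036 m)) and ((x of black_a_mid in the frame of black_tray between -0.016 and 0.016 m and y of black_a_mid in the frame of black_tray between 0.017 and 0.049 m and z of black_a_mid in the frame of black_tray between 0.029 and 0.036 m and x of black_b_mid in the frame of black_tray between -0.016 and 0.016 m and y of black_b_mid in the frame of black_tray between -0.049 and -0.017 m and z of black_b_mid in the frame of black_tray between 0.029 and 0.036 m) or (x of black_a_mid in the frame of black_tray between -0.016 and 0.016 m and y of black_a_mid in the frame of black_tray between -0.049 and -0.017 m and z of black_a_mid in the frame of black_tray between 0.029 and 0.036 m and x of black_b_mid in the frame of black_tray between -0.016 and 0.016 m and y of black_b_mid in the frame of black_tray between 0.017 and 0.049 m and z of black_b_mid in the frame of black_tray between 0.029 and 0.036 m)) and horizontal distance between holder_mid and dish below 0.02 m and z of holder_mid in the frame of dish between 0.027 and 0.034 m and angle between each of red_a_mid, red_b_mid, black_a_mid, black_b_mid, holder_mid's own z axis and vertical below 0.1 rad and linear speed of each of red_a, red_b, black_a, black_b, holder below 0.02 m/s and contact force between each of red_a, red_b, black_a, black_b, holder and the fingers below 0.1 N and distance of each of jar_mid, lens_mid from where it was at the start of the episode below 0.02 m); the robot touches nothing.
It fails at once if the amber jar is shifted by more than 20 mm (distance of jar_mid from where it was at the start of the episode above 0.02 m).
It fails at once if the brass-rimmed lens is shifted by more than 20 mm (distance of lens_mid from where it was at the start of the episode above 0.02 m).
It fails at once if a part is knocked over or tipped beyond 40 degrees (angle between any of red_a_mid, red_b_mid, black_a_mid, black_b_mid, holder_mid's own z axis and vertical above 0.7 rad).
It fails at once if a part is dropped (falls free faster than 0.6 m/s, a fall of about 18 mm) ((linear speed of red_a above 0.6 m/s and contact force between red_a and the fingers below 0.05 N) or (linear speed of red_b above 0.6 m/s and contact force between red_b and the fingers below 0.05 N) or (linear speed of black_a above 0.6 m/s and contact force between black_a and the fingers below 0.05 N) or (linear speed of black_b above 0.6 m/s and contact force between black_b and the fingers below 0.05 N) or (linear speed of holder above 0.6 m/s and contact force between holder and the fingers below 0.05 N)).
It also fails if it takes over 115 s, if anything falls off the work surface, if the arm or the gripper's body presses on something with over 40 N, if the wrist force passes 120 N, or if a joint passes its speed limit or range.

## Working session

There is one attempt and no reset: what is moved stays moved. The work goes in short steps, Python scripts to look and compute and a tool call to move; the robot and the scene stay as the last step left them, time stands still between calls to the robot, and variables do not carry over. Pictures are saved under pics/ and viewed, about 12 in all and at most 16, crops included, and the job is handed in when it is done.

Besides the shell and the picture viewer there is one more tool, called after "Emit:" by a JSON object that holds its "api" and its "payload", one argument or row to a line. apply_moves: Moves the arm, as the interface text tells. Its arguments: {"type":"object","properties":{"increments":{"type":"array"}},"required":["increments"]}

```bash
mkdir -p pics; cat > h.py <<'E'
import numpy as np, cv2
from cell import status, imaging, env
def grab(n,fn=None):
    c=imaging.read_camera(n)
    if fn: cv2.imwrite('pics/'+fn,cv2.cvtColor(c['pixels'],cv2.COLOR_RGB2BGR))
    return c
def K(c):
    f=210/np.tan(np.radians(c['fovy'])/2)
    return np.array([[f,0,c['cx']],[0,f,c['cy']],[0,0,1]])
def ray(c,uv,z):
    "pixels Nx2 -> world points on plane z"
    p=cv2.undistortPoints(np.array(uv,float).reshape(-1,1,2),K(c),np.array(c['distortion'],float))[:,0]
    R=np.array(c['R']);t=np.array(c['t']).ravel()
    d=np.c_[p,np.ones(len(p))]@R; o=-R.T@t
    return o+d*((z-o[2])/d[:,2])[:,None]
def proj(c,X):
    R=np.array(c['R']);t=np.array(c['t'],float).ravel()
    return cv2.projectPoints(np.array(X,float).reshape(-1,1,3),cv2.Rodrigues(R)[0],t,K(c),np.array(c['distortion'],float))[0][:,0]
E
python3 - <<'E'
from h import *
a=grab('top','top0.png');b=grab('scene','scene0.png')
for c in(a,b):print(c['fovy'],c['distortion'],-np.array(c['R']).T@np.array(c['t']).ravel(),np.array(c['R']).round(2).tolist())
s=status.state();print(s)
E
```

```text
56.24845899988976 [-0.11069239  0.          0.          0.          0.        ] [371.13245525 -11.7044687  850.45079396] [[0.03, -1.0, -0.01], [-0.98, -0.03, -0.22], [0.22, 0.01, -0.98]]
47.9039075530083 [-0.03430821  0.          0.          0.          0.        ] [ 990.08777581 -659.42447924  714.35739407] [[0.83, 0.56, 0.02], [0.36, -0.52, -0.78], [-0.43, 0.65, -0.63]]
{'t': 0.1, 'joints': array([ 1.02938148e+00,  4.91511249e-01,  1.55941548e+00, -1.66027225e-05,
        1.09169029e+00, -1.05604901e-01]), 'qvel': array([-7.40023352e-05, -3.83863830e-04, -2.34801150e-03, -1.67090156e-04,
       -5.41945383e-05, -1.10742519e-03]), 'tau': array([ 2.56196035e-03, -6.13625407e+01, -2.58603680e+01,  6.93785353e-02,
        4.69889492e-02, -5.98991687e-05]), 'eef_pos': array([263.71497406, 566.40202509, 225.10345311]), 'tcp_rot': array([ 3.05036211,  1.56977186, -2.09782915]), 'ft_force': array([0.32337011, 0.46209743, 0.63838616]), 'moment': array([ 0.0344085 , -0.004852  ,  0.00386113]), 'opening': 1.002245001861191}
```

View pics/top0.png

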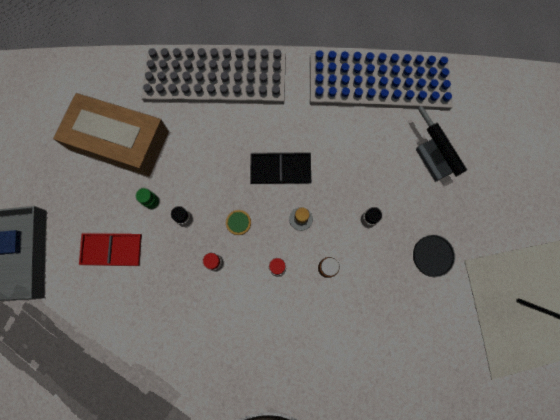

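View pics/scene0.png

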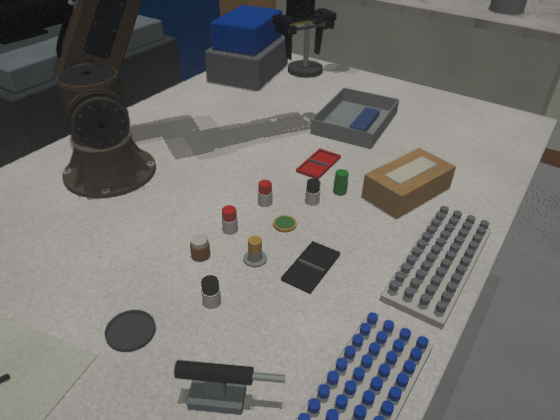

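Top view: red caps are at (212,261) and (277,267), and black caps at (180,215) and (372,216). The holder with the brass knob is at (301,217). The red tray is at (110,249), the black tray at (281,168) and the dish at (434,256). The jar is at (329,267) and the lens at (238,222). The green carrier at (147,198) is a decoy, and so are the rows of small capped vials in the racks.

```bash
cat > m.py <<'E'
from h import *
def masks(c):
    hsv=cv2.cvtColor(c['pixels'],cv2.COLOR_RGB2HSV);h,s,v=cv2.split(hsv)
    return {'red':(((h<8)|(h>170))&(s>150)&(v>60)),'black':(v<60),'brass':((h>8)&(h<25)&(s>120)&(v>90))}
def blob(m,seed):
    n,l,st,ce=cv2.connectedComponentsWithStats(m.astype(np.uint8))
    d=[np.min(np.hypot(*(np.argwhere(l==i)[:,::-1]-seed).T)) if st[i,4]>30 else 1e9 for i in range(1,n)]
    i=1+int(np.argmin(d)); q=(l==i).astype(np.uint8)
    return max(cv2.findContours(q,cv2.RETR_EXTERNAL,cv2.CHAIN_APPROX_NONE)[0],key=len)[:,0],ce[i],st[i,4]
def cap(c,m,seed,z,r):
    "axis from the cap's edge on the side away from the camera's nadir, plus the sideways midpoint"
    k,ce,a=blob(m,seed); P=ray(c,k,z)[:,:2]; o=(-np.array(c['R']).T@np.array(c['t']).ravel())[:2]
    u=P.mean(0)-o;u/=np.linalg.norm(u);w=np.array([-u[1],u[0]])
    far=(P@u).max();lat=P@w;half=0.5*np.linalg.norm(ray(c,[[280,210]],z)-ray(c,[[281,210]],z))
    return u*(far+half-r)+w*(lat.max()+lat.min())/2, np.ptp(lat)+2*half,np.ptp(P@u)+2*half
E
cat > meas.py <<'E'
from m import *
import json
c=grab('top');M=masks(c);im=cv2.cvtColor(c['pixels'],cv2.COLOR_RGB2BGR)
s=grab('scene');ims=cv2.cvtColor(s['pixels'],cv2.COLOR_RGB2BGR)
out={}
for n,mk,seed,z,r in [('redA','red',(212,261),60,16.5),('redB','red',(277,267),60,16.5),('blkA','black',(180,214),60,16.5),('blkB','black',(373,215),60,16.5),('hold','brass',(302,215),56,15)]:
    p,w,l=cap(c,M[mk],seed,z,r);out[n]=p.tolist();print(n,p.round(1),'width',w.round(1),'len',l.round(1),'reach',np.hypot(*p).round())
    for i,q in((im,c),(ims,s)):
        a=np.linspace(0,6.28,40);C=np.c_[p[0]+r*np.cos(a),p[1]+r*np.sin(a),0*a+z]
        cv2.polylines(i,[np.round(proj(q,C)*16).astype(int)],1,(255,255,0),1,cv2.LINE_AA,4)
for n,mk,seed in [('rtray','red',(90,250)),('btray','black',(265,168))]:
    k,_,a=blob(M[mk]|((M[mk]*0)>1),seed)
    m2=cv2.morphologyEx(M[mk].astype(np.uint8),cv2.MORPH_CLOSE,np.ones((5,5)))
    k,_,a=blob(m2>0,seed);P=ray(c,k,10)[:,:2].astype(np.float32)
    (x,y),(w,h),an=cv2.minAreaRect(P)
    B=cv2.boxPoints(((x,y),(w,h),an));e=[B[1]-B[0],B[2]-B[1]];e=max(e,key=np.linalg.norm)
    yax=e/np.linalg.norm(e);out[n]=[float(x),float(y)]+yax.tolist();print(n,x,y,w,h,'long axis',yax)
    for g in(33,-33):
        b=np.array([x,y])+g*yax
        for i,q in((im,c),(ims,s)):cv2.circle(i,tuple(int(v) for v in proj(q,[[b[0],b[1],3]])[0]),2,(0,255,0),-1)
    for i,q in((im,c),(ims,s)):cv2.polylines(i,[np.round(proj(q,np.c_[B,[10]*4])*16).astype(int)],1,(0,255,0),1,cv2.LINE_AA,4)
k,_,a=blob(M['black']|(cv2.cvtColor(c['pixels'],cv2.COLOR_RGB2GRAY)<75),(434,256));P=ray(c,k,10)[:,:2].astype(np.float32)
(x,y),r=cv2.minEnclosingCircle(P);out['dish']=[x,y];print('dish',x,y,2*r)
for i,q in((im,c),(ims,s)):
    a=np.linspace(0,6.28,40);cv2.polylines(i,[np.round(proj(q,np.c_[x+46*np.cos(a),y+46*np.sin(a),0*a+10])*16).astype(int)],1,(0,255,0),1,cv2.LINE_AA,4)
for n,uv,z in(('jar',(329,266),48),('lens',(238,222),9)):print(n,ray(c,[uv],z))
json.dump(out,open('out.json','w'))
A=cv2.resize(im[140:300,60:480],None,fx=1.9,fy=1.9,interpolation=cv2.INTER_CUBIC);B=cv2.resize(ims[140:360,80:380],None,fx=1.3,fy=1.3,interpolation=cv2.INTER_CUBIC)
o=np.zeros((600,800,3),np.uint8);o[:A.shape[0],:A.shape[1]]=A;o[A.shape[0]:A.shape[0]+B.shape[0],:B.shape[1]]=B;cv2.imwrite('pics/meas1.png',o)
E
python3 meas.py
```

```text
redA [432.4 128.5] width 31.5 len 33.2 reach 451.0
redB [425.1  -5.4] width 31.0 len 31.0 reach 425.0
blkA [526.5 202.9] width 33.2 len 50.4 reach 564.0
blkB [ 536.6 -201.2] width 33.8 len 48.0 reach 573.0
hold [533.8 -53. ] width 29.0 len 28.7 reach 536.0
rtray 451.9130554199219 364.261962890625 67.9500732421875 136.24436950683594 long axis [ 0.03584176 -0.99935746]
btray 648.0010375976562 -6.031410217285156 70.75968170166016 133.65585327148438 long axis [ 0.02864348 -0.9995897 ]
dish 460.3170166015625 -343.5191650390625 94.40962219238281
jar [[ 429.71910579 -110.81229814   48.        ]]
lens [[522.04480816  83.00082306   9.        ]]
```

View pics/meas1.png

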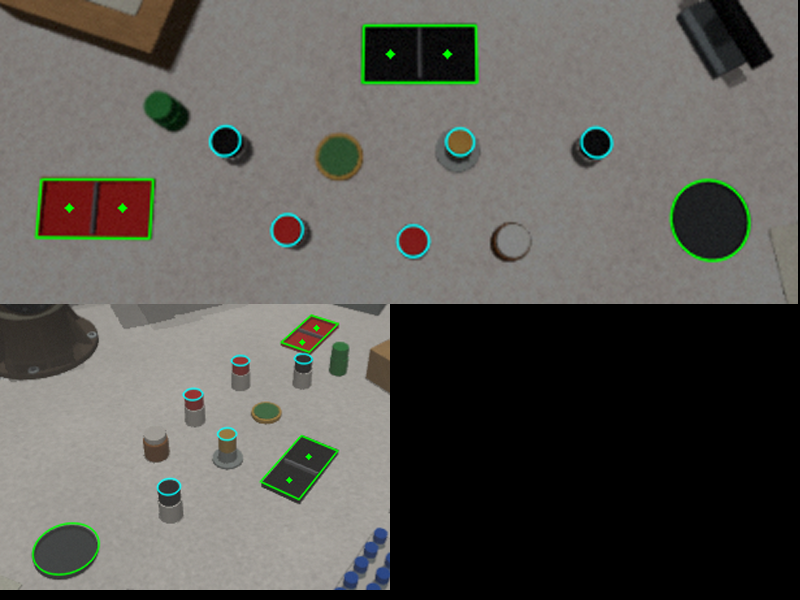

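The projected outlines fit the caps, trays and dish in both views, and the widths match the given sizes. For all picks I'll turn the jaws along world x, so tool x = down, y = +Y and z = +X.

Emit:
{"api": "apply_moves", "payload": {
  "increments": [
    [0,0,0,0,8.13],
    [0,0,0,0,8.13],
    [0,0,0,0,8.13],
    [0,0,0,0,8.13],
    [0,0,0,0,8.13],
    [0,0,0,0,8.13],
    [0,0,0,0,8.13],
    [0,0,0,0,8.13],
    [0,0,0,0,0],
    [0,0,0,0,0]
  ]
}}

```text
t: 1.2
eef_pos: [263.8, 566.6, 225.5]
tcp_rot: [-2.145, 1.571, -2.141]
ft_force: [-1.2, -0.3, -0.1]
opening: 1.0
```

Emit:
{"api": "apply_moves", "payload": {
  "increments": [
    [0,0,-20,8,0],
    [0,0,-40,15,0],
    [0,0,-45,17,0],
    [0,0,-45,17,0],
    [0,0,-45,17,0],
    [0,0,-45,17,0],
    [0,0,-45,17,0],
    [0,0,-45,17,0],
    [0,0,-40,15,0],
    [0,0,0,0,0]
  ]
}}

```text
t: 2.2
eef_pos: [405.1, 193.1, 225.8]
tcp_rot: [-0.481, 1.57, -0.482]
ft_force: [-0.0, 0.5, 0.7]
opening: 1.0
```

Emit:
{"api": "apply_moves", "payload": {
  "increments": [
    [0,0,-20,9.3,0],
    [0,0,-30,14,0],
    [0,20,-14.6,4,0],
    [0,40,0,0,0],
    [0,40,0,0,0],
    [0,20,0,0,0],
    [0,0,0,0,0]
  ]
}}

```text
t: 2.9
eef_pos: [429.9, 132.3, 103.6]
tcp_rot: [-3.029, 1.566, -3.026]
ft_force: [-0.4, -0.1, 0.1]
opening: 0.999
```

```bash
python3 - <<'E'
from h import *
w=grab('wrist');im=cv2.cvtColor(w['pixels'],cv2.COLOR_RGB2BGR)
a=np.linspace(0,6.28,40)
cv2.polylines(im,[np.round(proj(w,np.c_[432.4+16.5*np.cos(a),128.5+16.5*np.sin(a),0*a+60])*16).astype(int)],1,(255,255,0),1,cv2.LINE_AA,4)
cv2.imwrite('pics/w1.png',im);print(status.state()['eef_pos'])
E
```

```text
[430.65669488 132.42687807 105.09301233]
```

View pics/w1.png

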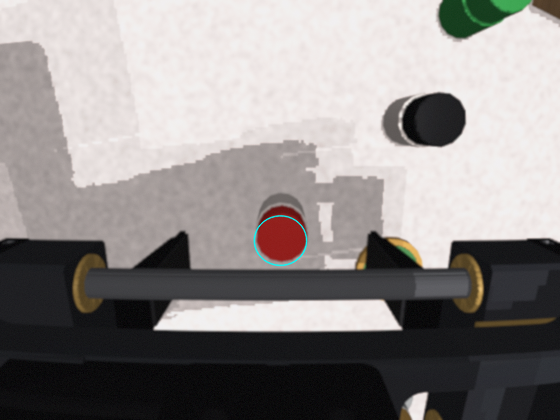

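The wrist view shows the red cap at (281,240), inside its predicted ring. I'll correct the small offset, descend and grip.

Emit:
{"api": "apply_moves", "payload": {
  "increments": [
    [0,10,-3.9,1.7,0],
    [0,20,0,0,0],
    [0,20,0,0,0],
    [0,15,0,0,0],
    [0,10,0,0,0],
    [0,5,0,0,0],
    [0,0,0,0,0],
    [0,0,0,0,0]
  ]
}}

```text
t: 3.75
eef_pos: [433.1, 128.1, 26.2]
tcp_rot: [0.227, 1.57, 0.227]
ft_force: [0.6, 1.3, 0.2]
opening: 1.002
```

Emit:
{"api": "apply_moves", "payload": {
  "increments": [
    [0.3,0,0,0,0],
    [0.45,0,0,0,0],
    [0.55,0,0,0,0],
    [0.6,0,0,0,0],
    [0.7,0,0,0,0],
    [0.8,0,0,0,0],
    [1,0,0,0,0],
    [1,0,0,0,0],
    [1,0,0,0,0]
  ]
}}

```text
t: 4.65
eef_pos: [432.7, 128.1, 25.6]
tcp_rot: [1.973, 1.571, 1.973]
ft_force: [-0.3, -0.1, -0.1]
opening: 0.372
```

Emit:
{"api": "apply_moves", "payload": {
  "increments": [
    [1,-5,0,0,0],
    [1,-15,0,0,0],
    [1,-20,0,0,0],
    [1,-20,0,0,0],
    [1,-15,0,0,0],
    [1,0,10,1,0],
    [1,0,20,1,0],
    [1,0,25,2,0],
    [1,0,25,2,0],
    [1,0,25,2,0]
  ]
}}

```text
t: 5.65
eef_pos: [440.4, 234.6, 99.9]
tcp_rot: [-2.899, 1.57, -2.899]
ft_force: [1.1, -0.4, -0.9]
opening: 0.372
```

Emit:
{"api": "apply_moves", "payload": {
  "increments": [
    [1,0,25,2,0],
    [1,0,25,2,0],
    [1,0,25,2,0],
    [1,0,25,1,0],
    [1,0,25,1,0],
    [1,0,20,1,0],
    [1,0,13,1,0],
    [1,0,6,0,0],
    [1,0,0,0,0],
    [1,0,0,0,0]
  ]
}}

```text
t: 6.65
eef_pos: [450.6, 396.5, 100.4]
tcp_rot: [-2.431, 1.57, -2.431]
ft_force: [-0.4, -0.2, -0.7]
opening: 0.373
```

Emit:
{"api": "apply_moves", "payload": {
  "increments": [
    [1,10,0.7,0,0],
    [1,18,0,0,0],
    [1,18,0,0,0],
    [1,12,0,0,0],
    [1,7,0,0,0],
    [1,3,0,0,0],
    [1,1,0,0,0],
    [1,1,0,0,0],
    [1,1,0,0,0],
    [1,0,0,0,0]
  ]
}}

```text
t: 7.65
eef_pos: [450.9, 397.9, 29.9]
tcp_rot: [0.715, 1.57, 0.715]
ft_force: [0.0, -0.7, -0.4]
opening: 0.369
```

Emit:
{"api": "apply_moves", "payload": {
  "increments": [
    [1,0.5,0,0,0],
    [1,0.5,0,0,0],
    [1,0,0,0,0]
  ]
}}

```text
t: 7.95
eef_pos: [450.8, 397.8, 28.7]
tcp_rot: [0.849, 1.571, 0.849]
ft_force: [-1.1, -0.1, -1.0]
opening: 0.367
```

Emit:
{"api": "apply_moves", "payload": {
  "increments": [
    [1,0.4,0,0,0],
    [1,0.4,0,0,0],
    [1,0,0,0,0]
  ]
}}

```text
t: 8.25
eef_pos: [450.8, 397.8, 28.6]
tcp_rot: [0.693, 1.57, 0.693]
ft_force: [-1.6, -2.0, 7.9]
opening: 0.37
```

Contact with the tray floor (fz about 8 N). Release slowly, rise, and go to redB.

Emit:
{"api": "apply_moves", "payload": {
  "increments": [
    [0.6,0,0,0,0],
    [0.5,0,0,0,0],
    [0.3,0,0,0,0],
    [0,0,0,0,0],
    [0,0,0,0,0],
    [0,0,0,0,0],
    [0,-10,0,0,0],
    [0,-25,0,0,0],
    [0,-25,0,0,0],
    [0,-15,0,0,0]
  ]
}}

```text
t: 9.25
eef_pos: [451.2, 398.1, 105.3]
tcp_rot: [0.633, 1.568, 0.633]
ft_force: [-0.0, -0.3, -0.1]
opening: 0.998
```

Emit:
{"api": "apply_moves", "payload": {
  "increments": [
    [0,0,-20,-1,0],
    [0,0,-40,-3,0],
    [0,0,-45,-3,0],
    [0,0,-45,-3,0],
    [0,0,-45,-3,0],
    [0,0,-45,-3,0],
    [0,0,-45,-3,0],
    [0,0,-45,-3,0],
    [0,0,-40,-2,0],
    [0,0,-20,0,0]
  ]
}}

```text
t: 10.25
eef_pos: [426.5, 5.3, 103.5]
tcp_rot: [-0.17, 1.57, -0.172]
ft_force: [0.8, 0.2, -0.2]
opening: 1.006
```

Emit:
{"api": "apply_moves", "payload": {
  "increments": [
    [0,10,-7,-1,0],
    [0,10,-4,0,0],
    [0,0,0,0,0],
    [0,0,0,0,0]
  ]
}}

```text
t: 10.65
eef_pos: [425.7, -2.8, 82.9]
tcp_rot: [2.76, 1.57, 2.761]
ft_force: [0.8, 0.1, -0.1]
opening: 1.004
```

Emit:
{"api": "apply_moves", "payload": {
  "increments": [
    [0,10,-2.6,-0.5,0],
    [0,20,0,0,0],
    [0,15,0,0,0],
    [0,8,0,0,0],
    [0,5,0,0,0],
    [0,0,0,0,0],
    [0,0,0,0,0]
  ]
}}

```text
t: 11.35
eef_pos: [425.4, -5.8, 25.1]
tcp_rot: [-0.006, 1.57, -0.006]
ft_force: [-0.0, 0.4, 0.1]
opening: 1.0
```

Emit:
{"api": "apply_moves", "payload": {
  "increments": [
    [0.3,0,0,0,0],
    [0.45,0,0,0,0],
    [0.55,0,0,0,0],
    [0.6,0,0,0,0],
    [0.7,0,0,0,0],
    [0.8,0,0,0,0],
    [1,0,0,0,0],
    [1,0,0,0,0],
    [1,0,0,0,0]
  ]
}}

```text
t: 12.25
eef_pos: [425.3, -5.8, 24.8]
tcp_rot: [0.573, 1.571, 0.573]
ft_force: [-0.2, 1.2, 0.2]
opening: 0.376
```

Emit:
{"api": "apply_moves", "payload": {
  "increments": [
    [1,-5,0,0,0],
    [1,-15,0,0,0],
    [1,-20,0,0,0],
    [1,-20,0,0,0],
    [1,-15,0,0,0],
    [1,0,10,1,0],
    [1,0,20,1,0],
    [1,0,28,2,0],
    [1,0,28,2,0],
    [1,0,28,2,0]
  ]
}}

```text
t: 13.25
eef_pos: [432.8, 109.8, 99.1]
tcp_rot: [3.14, 1.57, 3.14]
ft_force: [1.1, 0.4, -0.9]
opening: 0.373
```

Emit:
{"api": "apply_moves", "payload": {
  "increments": [
    [1,0,30,3,0],
    [1,0,30,3,0],
    [1,0,30,3,0],
    [1,0,30,3,0],
    [1,0,30,3,0],
    [1,0,25,3,0],
    [1,0,20,2,0],
    [1,0,10,1,0],
    [1,0,0,0,0],
    [1,0,0,0,0]
  ]
}}

```text
t: 14.25
eef_pos: [453.8, 312.7, 99.4]
tcp_rot: [-2.612, 1.57, -2.612]
ft_force: [-0.3, -0.1, -1.0]
opening: 0.372
```

Emit:
{"api": "apply_moves", "payload": {
  "increments": [
    [1,0,10,-0.5,0],
    [1,0,8.6,0,0],
    [1,10,0,0,0],
    [1,20,0,0,0],
    [1,20,0,0,0],
    [1,12,0,0,0],
    [1,5,0,0,0],
    [1,2,0,0,0],
    [1,0.5,0,0,0],
    [1,0,0,0,0]
  ]
}}

```text
t: 15.25
eef_pos: [454.1, 331.9, 30.9]
tcp_rot: [0.547, 1.57, 0.547]
ft_force: [-0.4, -0.3, -1.8]
opening: 0.371
```

Emit:
{"api": "apply_moves", "payload": {
  "increments": [
    [1,0.5,0,0,0],
    [1,0.5,0,0,0],
    [1,0,0,0,0]
  ]
}}

```text
t: 15.55
eef_pos: [453.9, 331.8, 29.6]
tcp_rot: [0.598, 1.57, 0.598]
ft_force: [0.7, -0.1, -0.4]
opening: 0.378
```

Emit:
{"api": "apply_moves", "payload": {
  "increments": [
    [1,0.5,0,0,0],
    [1,0.3,0,0,0],
    [1,0,0,0,0]
  ]
}}

```text
t: 15.85
eef_pos: [453.8, 331.8, 28.5]
tcp_rot: [2.117, 1.571, 2.117]
ft_force: [-0.8, 0.5, -1.0]
opening: 0.374
```

Emit:
{"api": "apply_moves", "payload": {
  "increments": [
    [1,0.5,0,0,0],
    [1,0.3,0,0,0],
    [1,0,0,0,0]
  ]
}}

```text
t: 16.15
eef_pos: [453.8, 331.8, 27.8]
tcp_rot: [1.225, 1.571, 1.224]
ft_force: [0.0, -0.2, 1.3]
opening: 0.37
```

Emit:
{"api": "apply_moves", "payload": {
  "increments": [
    [1,0.3,0,0,0],
    [0.6,0,0,0,0],
    [0.5,0,0,0,0],
    [0.3,0,0,0,0],
    [0,0,0,0,0],
    [0,0,0,0,0],
    [0,0,0,0,0],
    [0,-12,0,0,0],
    [0,-30,0,0,0],
    [0,-30,0,0,0]
  ]
}}

```text
t: 17.15
eef_pos: [453.6, 331.7, 100.7]
tcp_rot: [-2.668, 1.57, -2.668]
ft_force: [-0.3, 1.1, 0.3]
opening: 0.981
```

Emit:
{"api": "apply_moves", "payload": {
  "increments": [
    [0,0,-15,8,0],
    [0,0,-30,17,0],
    [0,0,-35,20,0],
    [0,0,-30,17,0],
    [0,0,-15,8,0],
    [0,0,-4,2.7,0],
    [0,0,0,0,0],
    [0,0,0,0,0]
  ]
}}

```text
t: 17.95
eef_pos: [525.9, 203.8, 99.6]
tcp_rot: [2.515, 1.571, 2.516]
ft_force: [0.2, -0.7, 0.0]
opening: 1.001
```

Emit:
{"api": "apply_moves", "payload": {
  "increments": [
    [0,10,-0.8,0.5,0],
    [0,20,0,0,0],
    [0,20,0,0,0],
    [0,14,0,0,0],
    [0,7,0,0,0],
    [0,3.5,0,0,0],
    [0,0,0,0,0],
    [0,0,0,0,0]
  ]
}}

```text
t: 18.75
eef_pos: [527.2, 202.1, 25.5]
tcp_rot: [0.317, 1.57, 0.317]
ft_force: [0.4, 0.2, -0.5]
opening: 1.0
```

Emit:
{"api": "apply_moves", "payload": {
  "increments": [
    [0.3,0,0,0,0],
    [0.45,0,0,0,0],
    [0.55,0,0,0,0],
    [0.6,0,0,0,0],
    [0.7,0,0,0,0],
    [0.8,0,0,0,0],
    [1,0,0,0,0],
    [1,0,0,0,0],
    [1,0,0,0,0]
  ]
}}

```text
t: 19.65
eef_pos: [527.0, 202.0, 24.9]
tcp_rot: [1.549, 1.571, 1.549]
ft_force: [0.5, 0.4, 0.6]
opening: 0.37
```

Emit:
{"api": "apply_moves", "payload": {
  "increments": [
    [1,-5,0,0,0],
    [1,-15,0,0,0],
    [1,-20,0,0,0],
    [1,-20,0,0,0],
    [1,-15,0,0,0],
    [1,0,-8,6,0],
    [1,0,-17,12,0],
    [1,0,-25,17,0],
    [1,0,-25,17,0],
    [1,0,-25,17,0]
  ]
}}

```text
t: 20.65
eef_pos: [596.5, 100.3, 99.1]
tcp_rot: [-3.087, 1.57, -3.087]
ft_force: [0.4, 0.3, -1.4]
opening: 0.367
```

Emit:
{"api": "apply_moves", "payload": {
  "increments": [
    [1,0,-25,17,0],
    [1,0,-22,15,0],
    [1,0,-15,10,0],
    [1,0,-8,5,0],
    [1,0,-4,3,0],
    [1,0,0,0,0],
    [1,0,0,0,0]
  ]
}}

```text
t: 21.35
eef_pos: [645.5, 28.7, 99.9]
tcp_rot: [2.626, 1.57, 2.626]
ft_force: [0.4, 1.3, -0.8]
opening: 0.374
```

Emit:
{"api": "apply_moves", "payload": {
  "increments": [
    [1,0,-1.5,1.5,0],
    [1,10,0,0,0],
    [1,20,0,0,0],
    [1,20,0,0,0],
    [1,12,0,0,0],
    [1,5,0,0,0],
    [1,2,0,0,0],
    [1,1.5,0,0,0],
    [1,0,0,0,0],
    [1,0,0,0,0]
  ]
}}

```text
t: 22.35
eef_pos: [647.7, 26.5, 30.0]
tcp_rot: [0.039, 1.57, 0.038]
ft_force: [-0.0, -0.1, -0.9]
opening: 0.369
```

Emit:
{"api": "apply_moves", "payload": {
  "increments": [
    [1,0.5,0,0,0],
    [1,0.5,0,0,0],
    [1,0,0,0,0]
  ]
}}

```text
t: 22.65
eef_pos: [647.5, 26.4, 28.5]
tcp_rot: [0.446, 1.571, 0.446]
ft_force: [1.1, -1.1, -0.4]
opening: 0.371
```

Emit:
{"api": "apply_moves", "payload": {
  "increments": [
    [1,0.4,0,0,0],
    [1,0.4,0,0,0],
    [1,0,0,0,0]
  ]
}}

```text
t: 22.95
eef_pos: [647.5, 26.4, 27.9]
tcp_rot: [0.336, 1.571, 0.336]
ft_force: [-1.0, -0.0, 3.2]
opening: 0.373
```

Emit:
{"api": "apply_moves", "payload": {
  "increments": [
    [0.6,0,0,0,0],
    [0.5,0,0,0,0],
    [0.3,0,0,0,0],
    [0,0,0,0,0],
    [0,0,0,0,0],
    [0,0,0,0,0],
    [0,-12,0,0,0],
    [0,-30,0,0,0],
    [0,-30,0,0,0],
    [0,0,-12,-6,0]
  ]
}}

```text
t: 23.95
eef_pos: [643.5, 15.1, 104.4]
tcp_rot: [-0.048, 1.563, -0.047]
ft_force: [0.7, 0.3, 0.3]
opening: 0.996
```

Emit:
{"api": "apply_moves", "payload": {
  "increments": [
    [0,0,-30,-14,0],
    [0,0,-40,-20,0],
    [0,0,-40,-20,0],
    [0,0,-40,-20,0],
    [0,0,-35,-17,0],
    [0,0,-20,-10,0],
    [0,0,-10,-4,0],
    [0,0,0,0,0],
    [0,0,0,0,0]
  ]
}}

```text
t: 24.85
eef_pos: [536.7, -199.9, 99.6]
tcp_rot: [1.01, 1.571, 1.01]
ft_force: [0.5, -0.3, -0.5]
opening: 1.004
```

Emit:
{"api": "apply_moves", "payload": {
  "increments": [
    [0,10,-1.3,0,0],
    [0,20,0,0,0],
    [0,20,0,0,0],
    [0,14,0,0,0],
    [0,7,0,0,0],
    [0,3.5,0,0,0],
    [0,0,0,0,0],
    [0,0,0,0,0]
  ]
}}

```text
t: 25.65
eef_pos: [536.7, -201.9, 25.6]
tcp_rot: [-0.383, 1.57, -0.383]
ft_force: [-0.3, 0.2, 0.6]
opening: 1.0
```

Emit:
{"api": "apply_moves", "payload": {
  "increments": [
    [0.3,0,0,0,0],
    [0.45,0,0,0,0],
    [0.55,0,0,0,0],
    [0.6,0,0,0,0],
    [0.7,0,0,0,0],
    [0.8,0,0,0,0],
    [1,0,0,0,0],
    [1,0,0,0,0],
    [1,0,0,0,0]
  ]
}}

```text
t: 26.55
eef_pos: [536.4, -201.8, 25.1]
tcp_rot: [1.366, 1.571, 1.366]
ft_force: [-0.2, -0.4, 0.1]
opening: 0.367
```

Emit:
{"api": "apply_moves", "payload": {
  "increments": [
    [1,-5,0,0,0],
    [1,-15,0,0,0],
    [1,-20,0,0,0],
    [1,-20,0,0,0],
    [1,-15,0,0,0],
    [1,0,8,6,0],
    [1,0,17,12,0],
    [1,0,23,16,0],
    [1,0,23,16,0],
    [1,0,23,16,0]
  ]
}}

```text
t: 27.55
eef_pos: [602.9, -106.2, 99.2]
tcp_rot: [2.711, 1.57, 2.711]
ft_force: [-0.5, -0.7, -1.6]
opening: 0.37
```

Emit:
{"api": "apply_moves", "payload": {
  "increments": [
    [1,0,23,16,0],
    [1,0,20,14,0],
    [1,0,14,9,0],
    [1,0,7,5,0],
    [1,0,3,2,0],
    [1,0,0,0,0],
    [1,0,0,0,0]
  ]
}}

```text
t: 28.25
eef_pos: [648.1, -41.5, 100.1]
tcp_rot: [3.037, 1.571, 3.036]
ft_force: [-0.2, -0.1, -1.0]
opening: 0.371
```

Emit:
{"api": "apply_moves", "payload": {
  "increments": [
    [1,0,2.3,0.6,0],
    [1,10,0,0,0],
    [1,20,0,0,0],
    [1,20,0,0,0],
    [1,12,0,0,0],
    [1,5,0,0,0],
    [1,2,0,0,0],
    [1,1.5,0,0,0],
    [1,0.5,0,0,0],
    [1,0,0,0,0]
  ]
}}

```text
t: 29.25
eef_pos: [649.2, -38.6, 29.6]
tcp_rot: [-0.088, 1.57, -0.088]
ft_force: [-0.5, 1.0, -1.3]
opening: 0.375
```

Emit:
{"api": "apply_moves", "payload": {
  "increments": [
    [1,0.5,0,0,0],
    [1,0.4,0,0,0],
    [1,0,0,0,0]
  ]
}}

```text
t: 29.55
eef_pos: [649.1, -38.5, 28.3]
tcp_rot: [0.317, 1.571, 0.317]
ft_force: [0.5, -0.5, -0.5]
opening: 0.373
```

Emit:
{"api": "apply_moves", "payload": {
  "increments": [
    [1,0.4,0,0,0],
    [1,0.3,0,0,0],
    [1,0,0,0,0]
  ]
}}

```text
t: 29.85
eef_pos: [649.1, -38.5, 28.1]
tcp_rot: [-0.012, 1.57, -0.012]
ft_force: [-2.2, -0.6, 5.7]
opening: 0.374
```

Emit:
{"api": "apply_moves", "payload": {
  "increments": [
    [0.6,0,0,0,0],
    [0.5,0,0,0,0],
    [0.3,0,0,0,0],
    [0,0,0,0,0],
    [0,0,0,0,0],
    [0,0,0,0,0],
    [0,-12,0,0,0],
    [0,-30,0,0,0],
    [0,-30,0,0,0],
    [0,0,0,0,0]
  ]
}}

```text
t: 30.85
eef_pos: [650.8, -38.7, 104.4]
tcp_rot: [-0.14, 1.564, -0.14]
ft_force: [0.9, 0.6, 0.7]
opening: 0.997
```

Emit:
{"api": "apply_moves", "payload": {
  "increments": [
    [0,0,-2,-12,0],
    [0,0,-3,-25,0],
    [0,0,-4,-30,0],
    [0,0,-3.5,-28,0],
    [0,0,-2,-14,0],
    [0,0,0,-6,0],
    [0,0,0,0,0],
    [0,0,0,0,0]
  ]
}}

```text
t: 31.65
eef_pos: [534.8, -53.0, 99.7]
tcp_rot: [-0.065, 1.57, -0.065]
ft_force: [-0.2, -0.5, -1.0]
opening: 1.002
```

Emit:
{"api": "apply_moves", "payload": {
  "increments": [
    [0,10,0,-1,0],
    [0,20,0,0,0],
    [0,20,0,0,0],
    [0,14,0,0,0],
    [0,7,0,0,0],
    [0,3.5,0,0,0],
    [0,0,0,0,0],
    [0,0,0,0,0]
  ]
}}

```text
t: 32.45
eef_pos: [533.4, -53.0, 25.4]
tcp_rot: [-0.112, 1.57, -0.112]
ft_force: [-0.1, 0.8, 0.4]
opening: 0.999
```

Emit:
{"api": "apply_moves", "payload": {
  "increments": [
    [0.3,0,0,0,0],
    [0.45,0,0,0,0],
    [0.55,0,0,0,0],
    [0.6,0,0,0,0],
    [0.65,0,0,0,0],
    [0.7,0,0,0,0],
    [0.8,0,0,0,0],
    [1,0,0,0,0],
    [1,0,0,0,0],
    [1,0,0,0,0]
  ]
}}

```text
t: 33.45
eef_pos: [533.1, -53.0, 25.0]
tcp_rot: [0.371, 1.571, 0.371]
ft_force: [-0.5, -0.5, -0.4]
opening: 0.313
```

Emit:
{"api": "apply_moves", "payload": {
  "increments": [
    [1,-5,0,0,0],
    [1,-15,0,0,0],
    [1,-20,0,0,0],
    [1,-20,0,0,0],
    [1,-15,0,0,0],
    [1,0,-10,-2,0],
    [1,0,-20,-5,0],
    [1,0,-25,-6,0],
    [1,0,-25,-6,0],
    [1,0,-25,-6,0]
  ]
}}

```text
t: 34.45
eef_pos: [507.1, -159.4, 99.2]
tcp_rot: [2.692, 1.57, 2.692]
ft_force: [1.1, -0.7, -1.9]
opening: 0.309
```

Emit:
{"api": "apply_moves", "payload": {
  "increments": [
    [1,0,-25,-6,0],
    [1,0,-25,-6,0],
    [1,0,-25,-7,0],
    [1,0,-25,-7,0],
    [1,0,-25,-7,0],
    [1,0,-25,-7,0],
    [1,0,-20,-5,0],
    [1,0,-10,-2,0],
    [1,0,0,0,0],
    [1,0,0,0,0]
  ]
}}

```text
t: 35.45
eef_pos: [460.7, -337.5, 99.6]
tcp_rot: [2.212, 1.57, 2.212]
ft_force: [-0.1, 0.1, -1.0]
opening: 0.308
```

Emit:
{"api": "apply_moves", "payload": {
  "increments": [
    [1,0,-6,0,0],
    [1,10,0,0,0],
    [1,20,0,0,0],
    [1,20,0,0,0],
    [1,12,0,0,0],
    [1,5,0,0,0],
    [1,2,0,0,0],
    [1,1,0,0,0],
    [1,0.5,0,0,0],
    [1,0,0,0,0]
  ]
}}

```text
t: 36.45
eef_pos: [461.2, -344.2, 30.0]
tcp_rot: [-0.638, 1.57, -0.638]
ft_force: [-0.9, 0.4, -1.0]
opening: 0.314
```

Emit:
{"api": "apply_moves", "payload": {
  "increments": [
    [1,0.5,0,0,0],
    [1,0.4,0,0,0],
    [1,0,0,0,0]
  ]
}}

```text
t: 36.75
eef_pos: [461.0, -344.1, 28.7]
tcp_rot: [-0.351, 1.571, -0.351]
ft_force: [0.1, -0.0, -1.5]
opening: 0.309
```

Emit:
{"api": "apply_moves", "payload": {
  "increments": [
    [1,0.4,0,0,0],
    [1,0.4,0,0,0],
    [1,0,0,0,0]
  ]
}}

```text
t: 37.05
eef_pos: [461.0, -344.0, 28.0]
tcp_rot: [-0.305, 1.571, -0.305]
ft_force: [-0.1, -0.3, 2.6]
opening: 0.31
```

Contact. Release, rise, and move clear for the final view.

Emit:
{"api": "apply_moves", "payload": {
  "increments": [
    [0.65,0,0,0,0],
    [0.55,0,0,0,0],
    [0.3,0,0,0,0],
    [0,0,0,0,0],
    [0,0,0,0,0],
    [0,0,0,0,0],
    [0,-12,0,0,0],
    [0,-30,0,0,0],
    [0,-35,0,0,0],
    [0,-35,0,0,0]
  ]
}}

```text
t: 38.05
eef_pos: [460.8, -343.9, 141.8]
tcp_rot: [1.519, 1.571, 1.519]
ft_force: [0.1, -0.6, -0.1]
opening: 0.992
```

Emit:
{"api": "apply_moves", "payload": {
  "increments": [
    [0,0,-20,-10,0],
    [0,0,-40,-15,0],
    [0,0,-40,-15,0],
    [0,0,-40,-15,0],
    [0,0,-40,-15,0],
    [0,0,-20,-8,0],
    [0,0,0,0,0],
    [0,0,0,0,0]
  ]
}}

```text
t: 38.85
eef_pos: [382.7, -543.6, 140.1]
tcp_rot: [1.551, 1.57, 1.55]
ft_force: [-0.1, -0.2, -0.3]
opening: 1.001
```

```bash
python3 - <<'E'
from m import *
import json
o=json.load(open('out.json'))
c=grab('top');s=grab('scene');ims=[cv2.cvtColor(q['pixels'],cv2.COLOR_RGB2BGR) for q in(c,s)];M=masks(c)
T={}
for n,k in(('red','rtray'),('black','btray')):
    x,y,ax,ay=o[k]
    for g in(33,-33):T[n+str(g)]=(np.array([x+g*ax,y+g*ay]),16.5,63)
T['holder']=(np.array(o['dish']),15,59)
a=np.linspace(0,6.28,40)
for n,(p,r,z) in T.items():
    for i,q in zip(ims,(c,s)):cv2.polylines(i,[np.round(proj(q,np.c_[p[0]+r*np.cos(a),p[1]+r*np.sin(a),0*a+z])*16).astype(int)],1,(255,255,0),1,cv2.LINE_AA,4)
g=cap(c,M['brass'],proj(c,[[*T['holder'][0],59]])[0],59,15);print('holder off dish',(g[0]-T['holder'][0]).round(1),g[1:])
A=cv2.resize(ims[0][140:300,60:480],None,fx=1.9,fy=1.9,interpolation=cv2.INTER_CUBIC);B=cv2.resize(ims[1][140:360,80:380],None,fx=1.35,fy=1.35,interpolation=cv2.INTER_CUBIC)
f=np.zeros((602,800,3),np.uint8);f[:304,:798]=A;f[304:304+297,:405]=B[:297];cv2.imwrite('pics/fin.png',f[:600])
print(status.state()['eef_pos'],status.state()['ft_force'])
E
```

```text
holder off dish [ 1.2 -0.6] (np.float64(30.117639626722802), np.float64(29.434661125596346))
[ 383.43717664 -542.91079756  140.2165667 ] [-0.41978369  0.31907429 -0.67910511]
```

View pics/fin.png

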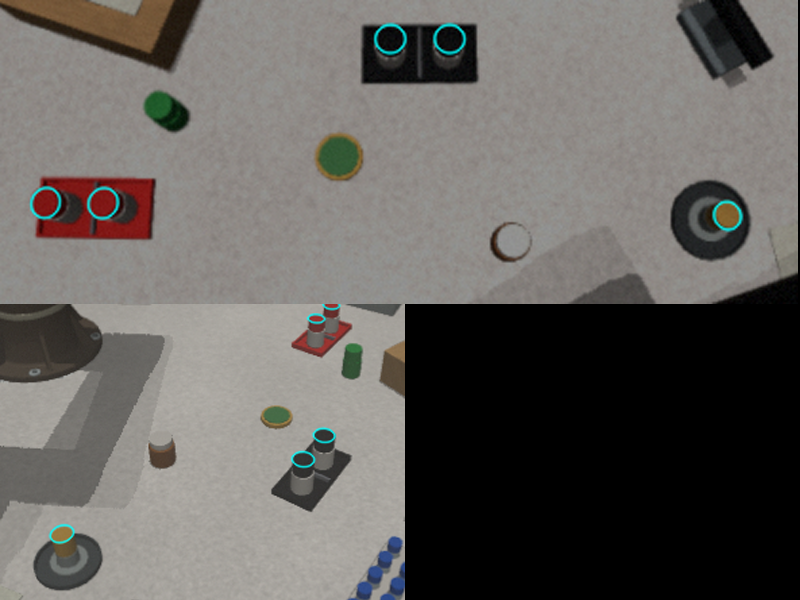

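All five caps match their target rings in both views, everything stands upright, and the jar at (511,241) and lens at (339,157) are where they were. Handing in.

```bash
python3 -c "
from cell import env
print(env.job_done())"
```

```text
the job is handed in; nothing more can be done
None
```

All five parts are sorted: the two red-capped carriers are in the red tray's bays, the two black-capped ones are in the black tray's bays, and the holder is in the dish. Each was lowered until it touched the floor (wrist force about 1–8 N) and then released. I handed in at about 39 s of the 115 s.

- **Position:** In the last top and scene views all five caps sit on their predicted outlines. By the arm's readings at release, the carriers were within about 1 mm of their bay centres. The holder measured about 1.3 mm from the dish centre in the image.
- **Upright and undisturbed:** All parts look upright. I compared the jar and lens by eye in the same crop before and after, and they had not visibly moved.
- **Weaker checks:** The second red carrier gave only about 1.3 N, near sensor noise, so I lowered it another 0.3 mm before letting go. I did not measure tilt numerically. The far red carrier was partly cut off in the enlarged scene crop, but the top view showed it whole.

No check failed or disagreed. The hand-in reports no verdict.

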